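# Fetch the sugar pot from behind the goblets

## Task

Take the small blue-and-white sugar pot out of the display for serving: first stand the blue goblet, the silver goblet and the white jug on the wooden tray, then stand the pot on the middle of the round silver salver while they wait there, and last put the goblets and the jug back on the display board, each centred on the very felt round it came from. Everything stays upright and is set down gently, and the egg, the shaker and the brass salt cellar on the board are left undisturbed.

Things in the scene. Friction and masses are not known exactly. Their poses are not given: they have to be found in the camera images.
- blue_goblet: Cobalt-blue goblet, 145 mm tall, 0.2 kg: round foot 62 mm across, thin stem, bowl 58 mm across and straight-sided from 97 mm up to the rim (closed at the top: grip it round the outside). Origin at the centre of the foot's underside, z up. Starts on one of the three felt rounds about the pot
- silver_goblet: Silver goblet, 128 mm tall, 0.24 kg: round foot 62 mm across, thin stem, bowl 56 mm across and straight-sided from 77 mm up to the rim (closed at the top: grip it round the outside). Origin at the centre of the foot's underside, z up. Starts on one of the three felt rounds about the pot
- white_jug: White china jug, 132 mm tall, 0.28 kg: foot 54 mm, belly 62 mm, straight round neck 52 mm across from 74 mm up to the rim (closed at the top: grip it round the outside). Handle on its -x side, to 46 mm from the axis, 36 to 122 mm up; small lip at +x. Origin at the centre of the underside, z up. Starts on one of the three felt rounds, handle to the board's -x within 0.3 rad
- sugar_pot: Low lidded sugar pot, white with a blue band and a blue ring round the knob, lid fixed on: body 50 mm across and straight from 8 to 38 mm up, on top a gilt knob 16 mm across from 45 to 57 mm up; 0.14 kg. Origin at the centre of the underside, z up. Stands on the board in the middle of the three tall pieces
- board: Fixed grey display board, 250 (x) by 270 (y) by 20 mm high, with four flat dark felt rounds: origin under its centre, z up. In its frame the pot's round is at (20, 0) mm, the rounds of the tall pieces at (20, 66), (20, -66) and (-55, 0) mm, all at height 20 mm; which tall piece stands on which varies. Each piece starts centred on its round
- tray: Fixed wooden tray, the side area: 300 (x) by 160 (y) mm outside, floor 5 to 6 mm thick, walls 6 mm thick and 14 mm high overall. Origin under its centre, z up, x along its length. It is left or right of the board, the salver on the other side
- salver: Fixed round silver salver, 120 mm across, flat top 15 mm high with a thin blue ring (56 mm) round its middle. Origin under its centre, z up
- egg: Bystander: pale blue china egg on a brass foot, 38 mm across, 58 mm tall, on the board near its corner (98, 90) mm. Origin at the centre of its underside
- shaker: Bystander: light-blue shaker, 32 mm across, 55 mm tall, on the board near its corner (98, -90) mm. Origin at the centre of its underside
- cellar: Bystander: low brass salt cellar, 34 mm across, 22 mm tall, on the board near its corner (-98, 112) mm. Origin at the centre of its underside
Things that resemble listed ones, but are neither listed nor needed, are in the scene too. Leave any red look-alike of the silver_goblet alone.

How it is judged:
By the outcome, as a careful person would: the job done as asked, in the order asked, and still so for the second after the job is handed in, with the robot touching nothing.
It also fails if it takes over 147 s, if anything falls off the work surface, if the arm or the gripper's body presses on something with over 40 N, if the wrist force passes 120 N, or if a joint passes its speed limit or range.

## Robot

A 7-joint arm with a two-finger parallel gripper is mounted at the origin on the work surface. World frame = base frame: x ahead of the robot, y to its left, z up, the work surface at z = 0. Lengths are in mm, angles in rad, forces in N, time in s.
With the tool pointing down it reaches from about 400 to 850 mm from the base axis. Payload 4.5 kg.
Tool frame: the origin (TCP) lies midway between the tips of the shut fingers; the grasp point (between the pads) lies 19 mm behind it (r.grasp_offset is the distance from the TCP to the grasp point, in mm); z points along the fingers, y is the line along which they close (so a half turn about z gives the same grasp; the last joint's range is limited). The gripper opens to 88 mm and grips with 3 to 60 N. Pads are 18 mm wide; open, the fingers measure 123 mm over their backs; the gripper's body (75 mm by 187 mm) begins 45 mm behind the grasp point.
Start: joints at [1.346, 0.689, -0.195, 1.565, 0.157, 0.902, -0.215], TCP at [159.979, -604.202, 238.743] pointing down, gripper open.
Joint ranges: [-3.01, 3.01], [-0.46, 2.08], [-1.47, 1.51], [0.13, 2.56], [-1, 4.14], [0.04, 2.09], [-2.66, 2.66]. Speed limits (rad/s): [2.57, 2.57, 3.14, 3.14, 3.14, 3.14, 3.14].

## Interface

Orientations are given as a unit quaternion [w, x, y, z].
In Python, from rig import r gives the robot as it stands. The module is installed in compiled form; this text tells all that it offers.
- The arm moves only by the shell command python3 -m creep 'ROWS'. ROWS is JSON, a list that holds one entry, the list of rows, each a list of 7 numbers: the shift along the tool's x, y, z as a fraction of full scale, then the turn, a rotation vector about the tool's x, y, z as a fraction of full scale, then the closure, from 0 (fully open) to 1 (shut). In form: [[[tx, ty, tz, rx, ry, rz, jaw], ...]]. A call has 1 to 20 rows; each row shifts and turns the commanded pose from where the row before left it, along the tool's axes as they then stand; what a row does not reach is not made up. Full scale, the value 1, is 100 mm for a shift and 30 degrees for a turn. A row lasts 1/8 s, in which the tool goes at most 62.5 mm and 10.7 degrees, less where a joint would pass 70% of its speed; a pose out of reach is approached as far as the arm can. A call with a number of a shift or a turn outside -1 to 1 is refused whole. A call with a gripper value outside its range is refused whole. The fingers move at their own pace and stop on an object; the grip force is fixed at half the most. Time passes only in rows, so rows that do not move let the fingers close. It gives the time, the measured TCP pose, the force, the opening and the grip force at its end, in the units of the state.
- r.observe(): the state, without advancing time (a new reading comes with each control period).
- r.camera(name): name is "side" or "top" or "wrist"; returns a dict with "image" (480x640x3 uint8, red, green, blue), "depth" (480x640 float32, mm along the optical axis (not along the pixel's ray), 0 where there is no reading), "intrinsics" (3x3 intrinsics, pixels), "k1" (the pictures are not rectified: a ray, as slopes to the right and down, at radius r is drawn at 1 + k1 r^2 times it, then the intrinsics apply), "position" and "rotation" of the camera in the world. Camera axes: x right, y up, looking along -z (the intrinsics and any distortion apply to the point x, -y, -z); pixel columns grow to the right and rows downward; lengths in mm; the calibration is good to about 2 mm. A picture is of the moment at which its call begins.
- r.hand_in(): hands the job in; it is judged then, once.
The state is a dict: "time": time; "qpos": joint angles; "joint_vel": joint speeds; "joint_torque": joint torques, N m; "tcp_pos": TCP position; "tool_rot": TCP orientation; "ft_force": force on the tool from outside, world axes, zero at the start; "wrist_torque": the same for the moment, N m; "gripper_width": finger opening in mm; "grip_force": force on a finger pad.
Only numpy, scipy, OpenCV 4.12 (cv2) and the standard library are available. Lean on these libraries where they do the work, as an engineer would, in place of code of your own. Each camera call takes 0.05 s, during which the arm holds its last target. There are 200 camera calls.

## Working session

There is one attempt and no reset: what is moved stays moved. The work goes in short steps, Python scripts to look and compute and a shell command to move; the robot and the scene stay as the last step left them, time stands still between calls to the robot, and variables do not carry over. Pictures are saved under pics/ and viewed, at most 14 in all, crops included, and the job is handed in when it is done.

```bash
mkdir -p pics
cat > h.py <<'E'
import numpy as np, cv2
from rig import r
def save(n,c):
    np.savez('pics/%s.npz'%n,**{k:np.asarray(v) for k,v in c.items()}); cv2.imwrite('pics/%s.png'%n,c['image'][:,:,::-1])
def load(n): return dict(np.load('pics/%s.npz'%n))
def ray(c,u,v):
    K=c['intrinsics'];k=float(c['k1'])
    d=np.array([(u-K[0,2])/K[0,0],(v-K[1,2])/K[1,1]]);s=d.copy()
    for _ in range(20): s=d/(1+k*(s@s))
    return c['rotation']@np.array([s[0],-s[1],-1.])
def atz(c,u,v,z):
    d=ray(c,u,v);p=c['position'];return p+d*(z-p[2])/d[2]
def pt(c,u,v):
    return c['position']+ray(c,u,v)*c['depth'][int(v),int(u)]
def proj(c,P):
    q=c['rotation'].T@(np.asarray(P)-c['position']);s=np.array([q[0],-q[1]])/-q[2]
    s=s*(1+float(c['k1'])*(s@s));K=c['intrinsics'];return np.array([K[0,0]*s[0]+K[0,2],K[1,1]*s[1]+K[1,2]])
E
python3 - <<'E'
from h import *
for n in('top','side'):
    c=r.camera(n);save(n,c);print(n,c['position'],c['rotation'],c['intrinsics'],c['k1'])
s=r.observe();print(s)
E
```

```text
top [ 460.95626329   12.55773152 1010.95312768] [ 0.70848914  0.03021536 -0.04256027 -0.70378889] [[451.13787483   0.         317.80781188]
 [  0.         451.13787483 231.71839169]
 [  0.           0.           1.        ]] -0.09605545917307651
side [318.48597509 679.10463318 605.98845778] [-0.15324048 -0.07098805  0.43651851  0.88370224] [[515.13332967   0.         318.52758436]
 [  0.         515.13332967 236.94572528]
 [  0.           0.           1.        ]] -0.11460067861157619
{'time': 0.1, 'qpos': array([ 1.34576903,  0.68986511, -0.19454316,  1.56622261,  0.15730592,
        0.90250882, -0.21510674]), 'joint_vel': array([-6.21348777e-06, -2.33258678e-03, -2.70557087e-04, -3.32450228e-03,
       -1.01807737e-03,  2.39428598e-03,  9.91572711e-05]), 'joint_torque': array([-3.32703494e-03, -5.28506148e+01, -1.27169397e+00, -1.53838152e+01,
       -5.26340038e-02,  1.97085916e-03,  3.56701514e-05]), 'tcp_pos': array([ 159.79194039, -603.64932802,  238.01731081]), 'tool_rot': array([-7.89658298e-04,  9.91631675e-01,  1.29096753e-01, -1.59267914e-04]), 'ft_force': array([0.10379442, 0.10075526, 0.26531654]), 'wrist_torque': array([ 0.02200836, -0.03605611, -0.02119099]), 'grip_force': 0.0, 'gripper_width': 87.8650296248586}
```

View pics/top.png

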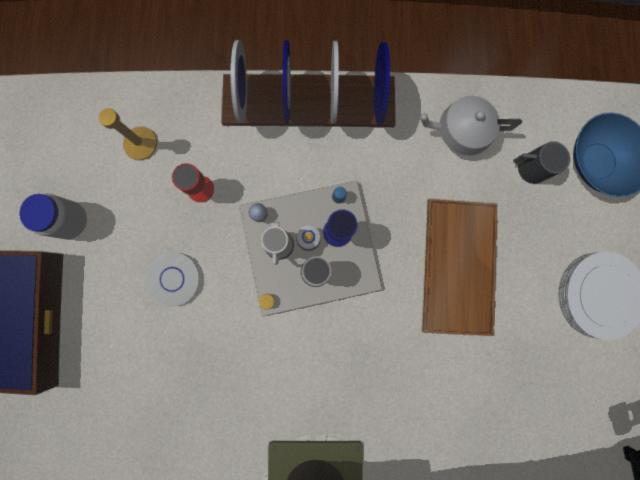

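View pics/side.png

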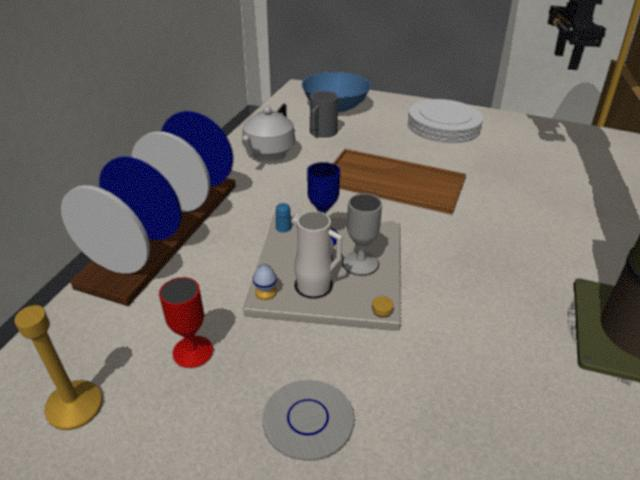

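The top view shows the board at centre (corners about (358,182), (240,206), (263,315), (383,290)). The blue goblet is at (340,228), the silver goblet at (316,271), the jug at (277,241) and the pot at (308,238). The tray is on the right and the salver on the left at (172,279). Next I'll look at an enlarged crop to measure.

```bash
sed -i 's/^from rig import r/from rig import r\nfrom scipy.spatial.transform import Rotation as Rn/; s/^def save(n,c):/def save(n,c):\n    c=dict(c);q=np.asarray(c["rotation"]);c["rotation"]=Rn.from_quat(q[[1,2,3,0]]).as_matrix() if q.shape==(4,) else q/' h.py
python3 - <<'E'
from h import *
im=cv2.imread('pics/top.png')
q=[float(x) for x in open('/dev/null').read().split()]
c=r.camera('top');save('top',c)
cv2.imwrite('pics/crop1.png',cv2.resize(im[170:330,230:400],None,fx=4.5,fy=3.7,interpolation=cv2.INTER_CUBIC)[:,:])
cv2.imwrite('pics/crop1.png',cv2.resize(im[175:325,230:400],None,fx=4,fy=4,interpolation=cv2.INTER_CUBIC))
E
```

```text
(no output)
```

View pics/crop1.png

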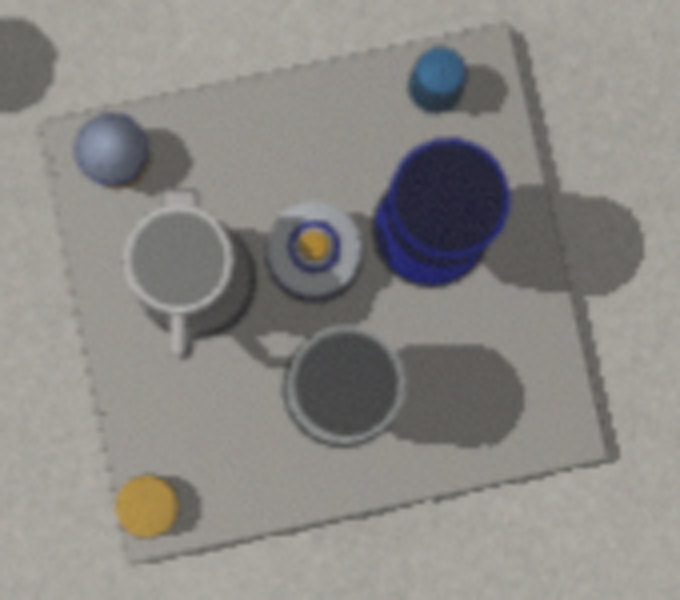

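```bash
cat > m.py <<'E'
from h import *
c=load('top')
f=lambda u,v,z:atz(c,230+(u+.5)/4-.5,175+(v+.5)/4-.5,z)
C=[f(*p,20)[:2] for p in[(42,122),(511,25),(608,458),(132,558)]]
L=np.array([[125,135],[125,-135],[-125,-135],[-125,135]])
ctr=np.mean(C,0);D=np.array(C)-ctr
th=np.arctan2((L[:,0]*D[:,1]-L[:,1]*D[:,0]).sum(),(L*D).sum())
R=np.array([[np.cos(th),-np.sin(th)],[np.sin(th),np.cos(th)]])
print('board',ctr,th,'resid',np.round(D-(R@L.T).T,1).tolist())
for n,p,l in[('jug',(181,258,152),(20,66)),('blue',(448,197,165),(20,-66)),('silver',(345,387,148),(-55,0)),('pot',(315,243,77),(20,0)),('egg',(112,148,60),(98,90)),('shaker',(440,70,75),(98,-90)),('cellar',(147,506,42),(-98,112))]:
    print(n,'top',f(*p)[:2].round(1),'round',(ctr+R@l).round(1))
im=c['image'].astype(int);dep=c['depth']
print('salver',atz(c,172,279,15),'edges',atz(c,145,279,15),atz(c,200,279,15))
T=[atz(c,*p,14)[:2] for p in[(428,200),(497,204),(494,334),(423,332)]];print('tray',np.mean(T,0),np.round(T,1).tolist())
print('redgob',pt(c,187,178),pt(c,303,263) , 'blue depth',pt(c,341,224),'silver',pt(c,316,271),'pot',pt(c,308,235),'board',pt(c,350,280),'tray',pt(c,460,265))
c2=r.camera('side');save('side',c2)
for n,p in [('jugtop',(314,222)),('silvertop',(365,203)),('bluetop',(324,172))]: print(n,atz(c2,*p,{'j':152,'s':148,'b':165}[n[0]]).round(1))
b=lambda *p:[proj(c2,[*(ctr+R@l),20]).round(1) for l in L]
print('side proj corners',b())
s=r.observe();print(Rn.from_quat(s['tool_rot'][[1,2,3,0]]).as_matrix().round(4))
E
python3 m.py
```

```text
board [530.16565963  11.30684825] 0.21570157371727183 resid [[-1.8, -1.4], [-2.4, 1.2], [1.0, 2.2], [3.3, -2.0]]
jug top [534.9  79.7] round [535.6  80.1]
blue top [563.7 -46.9] round [563.8 -48.9]
silver top [474.1   1. ] round [476.4  -0.5]
pot top [549.7  16.1] round [549.7  15.6]
egg top [601.3 124.6] round [606.6 120.2]
shaker top [642.  -49.1] round [645.2 -55.6]
cellar top [411.8 104.6] round [410.5  99.7]
salver [456.54111154 316.84410184  15.        ] edges [455.74282256 377.69573308  15.        ] [457.27609575 254.3614045   15.        ]
tray [ 487.59128772 -326.15946796] [[638.1, -253.5], [630.9, -414.5], [337.6, -399.0], [343.7, -237.6]]
redgob [658.38672124 259.87881649 127.84521502] [494.16929949  27.58571118  21.39193224] blue depth [563.45171179 -45.76975121 164.8543232 ] silver [474.82491406   0.7530339  148.71096707] pot [550.55637454  16.86545576  76.5545608 ] board [457.61650996 -75.86880497  17.14645999] tray [ 491.75349532 -326.51550715    5.46013586]Traceback (most recent call last):
  File "m.py", line 17, in <module>
    for n,p in [('jugtop',(314,222)),('silvertop',(365,203)),('bluetop',(324,172))]: print(n,atz(c2,*p,{'j':152,'s':148,'b':165}[n[0]]).round(1))
                                                                                             ~~~^^^^^^^^^^^^^^^^^^^^^^^^^^^^^^^^^^^^^^^
  File "h.py", line 14, in atz
    d=ray(c,u,v);p=c['position'];return p+d*(z-p[2])/d[2]
  File "h.py", line 12, in ray
    return c['rotation']@np.array([s[0],-s[1],-1.])
           ~~~~~~~~~~~~~^~~~~~~~~~~~~~~~~~~~~~~~~~~
ValueError: matmul: Input operand 1 has a mismatch in its core dimension 0, with gufunc signature (n?,k),(k,m?)->(n?,m?) (size 3 is different from 4)
```

```bash
cat > m2.py <<'E'
from h import *
c2=load('side');c=load('top')
for n,p in [('jugtop',(314,222)),('silvertop',(365,203)),('bluetop',(324,172))]: print(n,atz(c2,*p,{'j':152,'s':148,'b':165}[n[0]]).round(1))
ctr=np.array([530.2,11.3]);th=.216;R=np.array([[np.cos(th),-np.sin(th)],[np.sin(th),np.cos(th)]])
print('side proj corners',[proj(c2,[*(ctr+R@np.array(l)),20]).round(1).tolist() for l in [[125,135],[125,-135],[-125,-135],[-125,135]]])
j=atz(c,230+181/4,175+258/4,152);h=atz(c,230+179/4,175+350/4,140);print('jug handle yaw',np.arctan2(*(j-h)[1::-1]))
print('salver side',atz(c2,308,418,15))
E
python3 m2.py
cat > go.py <<'E'
# python3 go.py x y z : tool-frame fractions needed to bring TCP there
import sys;from h import *
s=r.observe();M=Rn.from_quat(s['tool_rot'][[1,2,3,0]]).as_matrix()
w=np.array([float(v) for v in sys.argv[1:4]]);a=np.array([.259])
d=M.T@(w-s['tcp_pos'])/100
print('t',round(s['time'],2),'tcp',s['tcp_pos'].round(1),'rows sum',d.round(3),'tilt',M[:,2].round(4),'yaw',np.arctan2(M[1,0],M[0,0]).round(4),'F',s['ft_force'].round(1),'w',round(s['gripper_width'],1))
E
python3 go.py 563.5 -47 250
```

```text
jugtop [530.5  87.5 152. ]
silvertop [473.3   5.3 148. ]
bluetop [557.5 -36.8 165. ]
side proj corners [[241.4, 305.9], [273.7, 210.5], [399.3, 220.3], [399.2, 321.0]]
jug handle yaw -0.028521847009253126
salver side [453.85667166 322.07654455  15.        ]
t 0.2 tcp [ 159.8 -603.8  238.2] rows sum [ 5.328 -4.35  -0.113] tilt [-3.0e-04  1.1e-03 -1.0e+00] yaw 0.2589 F [-0.3  0.2  0.3] w 87.8
```

```bash
python3 -m creep '[[[0.15,-0.12,0,0,0,0,0],[0.3,-0.245,0,0,0,0,0],[0.35,-0.285,0,0,0,0,0],[0.35,-0.285,0,0,0,0,0],[0.35,-0.285,0,0,0,0,0],[0.35,-0.285,0,0,0,0,0],[0.35,-0.285,0,0,0,0,0],[0.35,-0.285,0,0,0,0,0],[0.35,-0.285,0,0,0,0,0],[0.35,-0.285,0,0,0,0,0],[0.35,-0.285,0,0,0,0,0],[0.35,-0.285,0,0,0,0,0],[0.35,-0.285,0,0,0,0,0],[0.35,-0.285,0,0,0,0,0],[0.3,-0.245,0,0,0,0,0],[0.15,-0.12,0,0,0,0,0],[0.05,-0.05,0,0,0,0,0],[0,0,0,0,0,0,0]]]'
python3 go.py 563.5 -47 250
python3 - <<'E'
from h import *
c=r.camera('wrist');save('w1',c);print(c['position'])
E
```

```text
time: 2.45
tcp_pos: [549.7, -67.5, 238.6]
tool_rot: [0.0, 0.992, 0.128, -0.0]
ft_force: [-0.1, 0.3, -0.3]
gripper_width: 88.2
grip_force: 0.0
t 2.45 tcp [549.7 -67.5 238.6] rows sum [ 0.186 -0.163 -0.114] tilt [-9.e-04 -9.e-04 -1.e+00] yaw 0.2576 F [-0.1  0.3 -0.3] w 88.2
[626.16586866 -46.88339849 385.23238578]
```

View pics/w1.png

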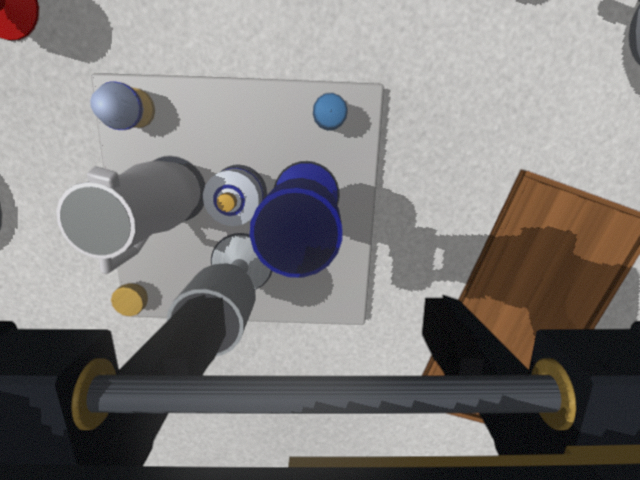

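The wrist view shows the blue rim centred at (297,232), the jug rim at (97,219), the silver rim at about (209,320) partly hidden by a finger, and the knob at (226,201).

```bash
python3 - <<'E'
from h import *
c=load('w1')
for n,u,v,z in[('blue',297,232,165),('jug',97,219,152),('knob',227,201,77),('silver',209,320,148),('cTL',94,74,20),('cTR',382,84,20),('cBR',364,324,20)]: print(n,atz(c,u,v,z).round(1))
E
python3 go.py 563.6 -46.5 250
```

```text
blue [563.  -46.9 165. ]
jug [534.6  81.8 152. ]
knob [549.1  16.7  77. ]
silver [477.7  -0.7 148. ]
cTL [620.1 168.1  20. ]
cTR [677.9 -89.3  20. ]
cBR [ 436.7 -144.2   20. ]
t 2.5 tcp [549.5 -68.1 238.6] rows sum [ 0.191 -0.173 -0.114] tilt [-0.001  -0.0012 -1.    ] yaw 0.2568 F [0.2 0.1 0.7] w 88.2
```

```bash
python3 -m creep '[[[0.1,-0.09,0,0,0,0,0],[0.087,-0.075,0,0,0,0,0],[0,0,0,0,0,0,0],[0,0,0,0,0,0,0]]]'
python3 go.py 563.4 -47.3 123
```

```text
time: 3.0
tcp_pos: [564.0, -45.8, 238.6]
tool_rot: [0.0, 0.992, 0.129, -0.0]
ft_force: [-0.4, 0.6, 0.4]
gripper_width: 88.0
grip_force: 0.0
t 3.0 tcp [564.  -45.8 238.6] rows sum [-0.01   0.013  1.156] tilt [-3.e-04 -4.e-04 -1.e+00] yaw 0.2589 F [-0.4  0.6  0.4] w 88.0
```

```bash
python3 -m creep '[[[-0.01,0.013,0.1,0,0,0,0],[0,0,0.2,0,0,0,0],[0,0,0.25,0,0,0,0],[0,0,0.25,0,0,0,0],[0,0,0.2,0,0,0,0],[0,0,0.1,0,0,0,0],[0,0,0.055,0,0,0,0],[0,0,0,0,0,0,0],[0,0,0,0,0,0,0]]]'
python3 go.py 563.4 -47.3 123
```

```text
time: 4.12
tcp_pos: [564.0, -47.2, 123.8]
tool_rot: [0.0, 0.992, 0.129, 0.001]
ft_force: [0.2, 0.3, 0.3]
gripper_width: 88.3
grip_force: 0.0
t 4.12 tcp [564.  -47.2 123.8] rows sum [-0.006 -0.001  0.008] tilt [ 1.3e-03 -1.0e-04 -1.0e+00] yaw 0.2587 F [0.2 0.3 0.3] w 88.3
```

```bash
python3 -m creep '[[[0,0,0,0,0,0,0.2],[0,0,0,0,0,0,0.28],[0,0,0,0,0,0,0.31],[0,0,0,0,0,0,0.34],[0,0,0,0,0,0,0.4],[0,0,0,0,0,0,0.6],[0,0,0,0,0,0,1],[0,0,0,0,0,0,1]]]'
python3 go.py 563.4 -47.3 123
```

```text
time: 5.12
tcp_pos: [563.5, -46.9, 123.3]
tool_rot: [-0.0, 0.992, 0.129, 0.0]
ft_force: [0.2, 1.5, 2.9]
gripper_width: 57.3
grip_force: 30.1
t 5.12 tcp [563.5 -46.9 123.3] rows sum [-0.003  0.004  0.003] tilt [ 1.e-04  3.e-04 -1.e+00] yaw 0.259 F [0.2 1.5 2.9] w 57.3
```

```bash
python3 -m creep '[[[0,0,-0.05,0,0,0,1],[0,0,-0.15,0,0,0,1],[0,0,-0.2,0,0,0,1],[0,0,-0.1,0,0,0,1],[-0.019,0.1,0,0,0,0,1],[-0.037,0.2,0,0,0,0,1],[-0.056,0.3,0,0,0,0,1],[-0.056,0.3,0,0,0,0,1],[-0.056,0.3,0,0,0,0,1],[-0.056,0.3,0,0,0,0,1],[-0.056,0.3,0,0,0,0,1],[-0.056,0.3,0,0,0,0,1],[-0.056,0.3,0,0,0,0,1],[-0.037,0.2,0,0,0,0,1],[-0.019,0.1,0,0,0,0,1],[-0.019,0.1,0,0,0,0,1],[0,0,0.1,0,0,0,1],[0,0,0.2,0,0,0,1],[0,0,0.1,0,0,0,1],[0,0,0,0,0,0,1]]]'
python3 go.py 585 -331 109.8
```

```text
time: 7.62
tcp_pos: [584.2, -330.1, 132.1]
tool_rot: [-0.001, 0.992, 0.13, -0.001]
ft_force: [0.3, 0.7, -2.1]
gripper_width: 57.7
grip_force: 30.1
t 7.62 tcp [ 584.2 -330.1  132.1] rows sum [0.006 0.011 0.223] tilt [-0.002   0.0013 -1.    ] yaw 0.2599 F [ 0.3  0.7 -2.1] w 57.7
```

```bash
python3 -m creep '[[[0,0,0.08,0,0,0,1],[0,0,0.06,0,0,0,1],[0,0,0.04,0,0,0,1],[0,0,0.03,0,0,0,1],[0,0,0.01,0,0,0,1],[0,0,0,0,0,0,1],[0,0,0,0,0,0,1]]]'
python3 -m creep '[[[0,0,0.005,0,0,0,1],[0,0,0.005,0,0,0,1],[0,0,0,0,0,0,1]]]'
```

```text
time: 8.5
tcp_pos: [584.8, -331.3, 111.4]
tool_rot: [0.0, 0.992, 0.129, 0.0]
ft_force: [0.4, 0.1, -2.5]
gripper_width: 57.5
grip_force: 30.1
time: 8.88
tcp_pos: [584.6, -331.2, 110.2]
tool_rot: [0.0, 0.992, 0.129, -0.0]
ft_force: [0.5, 0.2, -1.9]
gripper_width: 57.4
grip_force: 30.1
```

```bash
python3 -m creep '[[[0,0,0.005,0,0,0,1],[0,0,0.004,0,0,0,1],[0,0,0,0,0,0,1]]]'
python3 -m creep '[[[0,0,0.004,0,0,0,1],[0,0,0.003,0,0,0,1],[0,0,0,0,0,0,1]]]'
```

```text
time: 9.25
tcp_pos: [584.7, -331.2, 109.4]
tool_rot: [0.0, 0.992, 0.129, 0.0]
ft_force: [-0.0, -0.2, -1.2]
gripper_width: 57.1
grip_force: 30.1
time: 9.62
tcp_pos: [584.9, -331.1, 109.3]
tool_rot: [0.0, 0.992, 0.129, 0.0]
ft_force: [-1.3, 2.0, 5.4]
gripper_width: 57.6
grip_force: 30.1
```

```bash
python3 -m creep '[[[0,0,0,0,0,0,0.36],[0,0,0,0,0,0,0.3],[0,0,0,0,0,0,0.2],[0,0,0,0,0,0,0],[0,0,0,0,0,0,0],[0,0,-0.1,0,0,0,0],[0,0,-0.25,0,0,0,0],[0,0,-0.3,0,0,0,0],[0,0,-0.2,0,0,0,0]]]'
python3 go.py 476 0.1 195
```

```text
time: 10.75
tcp_pos: [585.4, -331.6, 196.0]
tool_rot: [0.001, 0.992, 0.129, 0.001]
ft_force: [-0.4, 0.0, -1.1]
gripper_width: 88.1
grip_force: 0.0
t 10.75 tcp [ 585.4 -331.6  196. ] rows sum [-2.090e-01 -3.486e+00  3.000e-03] tilt [ 0.0024 -0.0012 -1.    ] yaw 0.2587 F [-0.4  0.  -1.1] w 88.1
```

```bash
python3 -m creep '[[[-0.006,-0.1,0,0,0,0,0],[-0.012,-0.2,0,0,0,0,0],[-0.021,-0.35,0,0,0,0,0],[-0.021,-0.35,0,0,0,0,0],[-0.021,-0.35,0,0,0,0,0],[-0.021,-0.35,0,0,0,0,0],[-0.021,-0.35,0,0,0,0,0],[-0.021,-0.35,0,0,0,0,0],[-0.021,-0.35,0,0,0,0,0],[-0.021,-0.35,0,0,0,0,0],[-0.012,-0.2,0,0,0,0,0],[-0.008,-0.126,0,0,0,0,0],[-0.003,-0.06,0,0,0,0,0],[0,0,0,0,0,0,0],[0,0,0,0,0,0,0]]]'
python3 go.py 476 0.1 111
python3 - <<'E'
from h import *
c=r.camera('wrist');save('w2',c)
E
```

```text
time: 12.62
tcp_pos: [475.4, -0.5, 193.6]
tool_rot: [0.0, 0.992, 0.128, 0.0]
ft_force: [-0.6, -0.3, 0.5]
gripper_width: 88.0
grip_force: 0.0
t 12.62 tcp [475.4  -0.5 193.6] rows sum [ 0.007 -0.005  0.826] tilt [ 2.e-04 -5.e-04 -1.e+00] yaw 0.2573 F [-0.6 -0.3  0.5] w 88.0
```

View pics/w2.png

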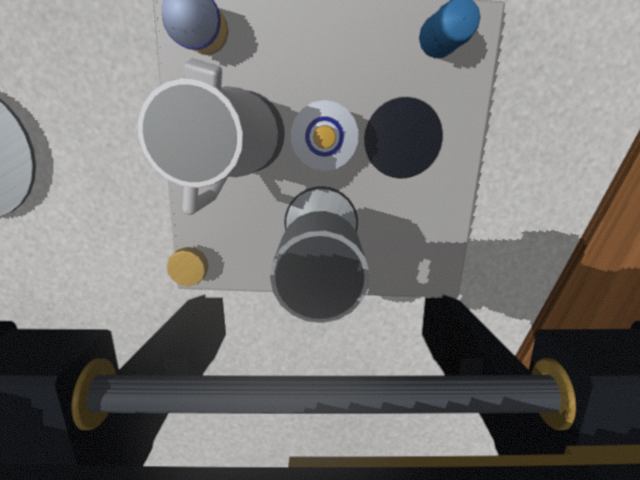

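Blue's felt round is bare, centred at (403.5,137). The silver rim is at (320,276), the jug rim at (191,132) and the knob at (324,137).

Run:
```python
from h import *
c=load('w2')
for n,u,v,z in[('bluefelt',403.5,137,20),('jug',191,132,152),('knob',324.5,137,77),('potrim',325,135,58),('silver',320,276,148)]: print(n,atz(c,u,v,z).round(1))
```

```text
bluefelt [562.9 -46.7  20. ]
jug [534.2  82.3 152. ]
knob [547.1  17.7  77. ]
potrim [548.2  17.5  58. ]
silver [475.2   1.6 148. ]
```

```bash
python3 -m creep '[[[0.004,-0.01,0.1,0,0,0,0],[0,0,0.2,0,0,0,0],[0,0,0.25,0,0,0,0],[0,0,0.15,0,0,0,0],[0,0,0.08,0,0,0,0],[0,0,0.046,0,0,0,0.2],[0,0,0,0,0,0,0.25],[0,0,0,0,0,0,0.3],[0,0,0,0,0,0,0.33],[0,0,0,0,0,0,0.36],[0,0,0,0,0,0,0.42],[0,0,0,0,0,0,0.6],[0,0,0,0,0,0,1],[0,0,0,0,0,0,1]]]'
python3 go.py 392 -321 97.8
```

```text
time: 14.42
tcp_pos: [475.5, 1.6, 111.2]
tool_rot: [-0.0, 0.992, 0.129, 0.0]
ft_force: [-0.4, 0.6, 5.4]
gripper_width: 55.3
grip_force: 30.0
t 14.43 tcp [475.5   1.6 111.2] rows sum [-1.633  2.905  0.134] tilt [ 5.e-04  1.e-04 -1.e+00] yaw 0.2589 F [-0.4  0.6  5.4] w 55.3
```

```bash
python3 -m creep '[[[0,0,-0.05,0,0,0,1],[0,0,-0.15,0,0,0,1],[0,0,-0.2,0,0,0,1],[0,0,-0.1,0,0,0,1],[-0.056,0.1,0,0,0,0,1],[-0.112,0.2,0,0,0,0,1],[-0.169,0.3,0,0,0,0,1],[-0.169,0.3,0,0,0,0,1],[-0.169,0.3,0,0,0,0,1],[-0.169,0.3,0,0,0,0,1],[-0.169,0.3,0,0,0,0,1],[-0.169,0.3,0,0,0,0,1],[-0.169,0.3,0,0,0,0,1],[-0.169,0.3,0,0,0,0,1],[-0.056,0.1,0,0,0,0,1],[-0.056,0.1,0,0,0,0,1],[0,0,0.1,0,0,0,1],[0,0,0.2,0,0,0,1],[0,0,0.15,0,0,0,1],[0,0,0.05,0,0,0,1]]]'
python3 go.py 392 -321 97.8
```

```text
time: 16.92
tcp_pos: [391.6, -319.4, 109.8]
tool_rot: [-0.001, 0.992, 0.13, -0.001]
ft_force: [0.1, -0.2, -2.3]
gripper_width: 54.9
grip_force: 30.0
t 16.93 tcp [ 391.6 -319.4  109.8] rows sum [-0.     0.017  0.12 ] tilt [-0.0017  0.0015 -1.    ] yaw 0.2604 F [ 0.1 -0.2 -2.3] w 54.9
```

```bash
python3 -m creep '[[[0,0,0.04,0,0,0,1],[0,0,0.03,0,0,0,1],[0,0,0.02,0,0,0,1],[0,0,0.015,0,0,0,1],[0,0,0.005,0,0,0,1],[0,0,0,0,0,0,1],[0,0,0,0,0,0,1]]]'
python3 -m creep '[[[0,0,0.006,0,0,0,1],[0,0,0.005,0,0,0,1],[0,0,0,0,0,0,1]]]'
python3 -m creep '[[[0,0,0.005,0,0,0,1],[0,0,0.004,0,0,0,1],[0,0,0,0,0,0,1]]]'
```

```text
time: 17.8
tcp_pos: [391.9, -320.7, 100.1]
tool_rot: [0.0, 0.992, 0.129, 0.0]
ft_force: [-0.4, -0.2, -1.9]
gripper_width: 55.1
grip_force: 30.0
time: 18.18
tcp_pos: [391.8, -320.6, 98.9]
tool_rot: [0.0, 0.992, 0.129, -0.0]
ft_force: [0.0, 0.1, -2.7]
gripper_width: 55.3
grip_force: 30.0
time: 18.55
tcp_pos: [391.8, -320.6, 98.0]
tool_rot: [0.0, 0.992, 0.129, -0.0]
ft_force: [0.1, -0.5, -2.8]
gripper_width: 55.3
grip_force: 30.0
```

```bash
python3 -m creep '[[[0,0,0.005,0,0,0,1],[0,0,0.005,0,0,0,1],[0,0,0,0,0,0,1]]]'
python3 -m creep '[[[0,0,0.003,0,0,0,1],[0,0,0,0,0,0,1]]]'
```

```text
time: 18.92
tcp_pos: [391.9, -320.6, 97.2]
tool_rot: [0.0, 0.992, 0.129, 0.0]
ft_force: [-1.5, 1.3, 1.4]
gripper_width: 54.9
grip_force: 30.0
time: 19.18
tcp_pos: [391.9, -320.6, 97.2]
tool_rot: [0.0, 0.992, 0.129, 0.0]
ft_force: [-0.5, 1.2, 4.5]
gripper_width: 54.9
grip_force: 30.0
```

```bash
python3 -m creep '[[[0,0,0,0,0,0,0.38],[0,0,0,0,0,0,0.32],[0,0,0,0,0,0,0.2],[0,0,0,0,0,0,0],[0,0,0,0,0,0,0],[0,0,-0.1,0,0,0,0],[0,0,-0.25,0,0,0,0],[0,0,-0.35,0,0,0,0],[0,0,-0.25,0,0,0,0]]]'
python3 go.py 534.7 81.3 190
```

```text
time: 20.3
tcp_pos: [392.1, -320.8, 193.7]
tool_rot: [0.001, 0.992, 0.129, 0.001]
ft_force: [0.6, -0.0, 0.2]
gripper_width: 88.4
grip_force: 0.0
t 20.3 tcp [ 392.1 -320.8  193.7] rows sum [ 2.408 -3.522  0.035] tilt [ 0.0014 -0.001  -1.    ] yaw 0.2588 F [ 0.6 -0.   0.2] w 88.4
```

```bash
python3 -m creep '[[[0.068,-0.1,0,0,0,0,0],[0.137,-0.2,0,0,0,0,0],[0.239,-0.35,0,0,0,0,0],[0.239,-0.35,0,0,0,0,0],[0.239,-0.35,0,0,0,0,0],[0.239,-0.35,0,0,0,0,0],[0.239,-0.35,0,0,0,0,0],[0.239,-0.35,0,0,0,0,0],[0.239,-0.35,0,0,0,0,0],[0.239,-0.35,0,0,0,0,0],[0.137,-0.2,0,0,0,0,0],[0.082,-0.12,0,0,0,0,0],[0.068,-0.1,0,0,0,0,0],[0,0,0,0,0,0,0],[0,0,0,0,0,0,0]]]'
python3 go.py 534.7 81.3 111
python3 - <<'E'
from h import *
c=r.camera('wrist');save('w3',c)
E
```

```text
time: 22.18
tcp_pos: [533.8, 79.9, 191.6]
tool_rot: [0.0, 0.992, 0.128, -0.0]
ft_force: [0.7, -0.4, -0.1]
gripper_width: 87.6
grip_force: 0.0
t 22.18 tcp [533.8  79.9 191.6] rows sum [ 0.013 -0.012  0.806] tilt [-6.e-04 -1.e-03 -1.e+00] yaw 0.2573 F [ 0.7 -0.4 -0.1] w 87.6
```

View pics/w3.png

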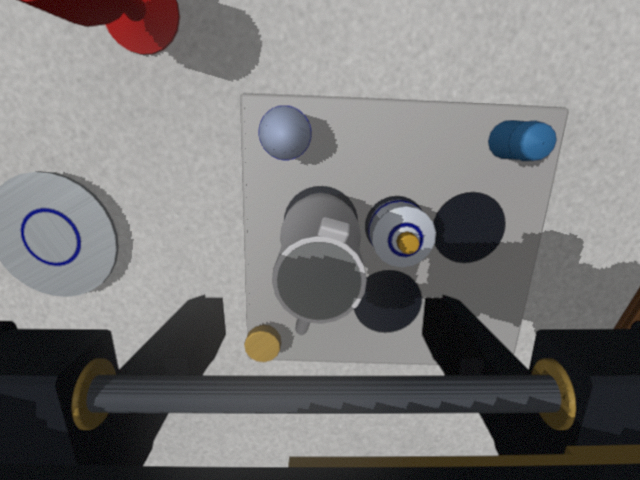

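Bare felts are at (387,301) and (470,227). The jug rim is at (320,280) and the salver ring at (51,237).

Run:
```python
from h import *
c=load('w3')
for n,u,v,z in[('bluefelt',470,227.5,20),('silverfelt',387.5,300.5,20),('jug',320,280,152),('knob',407.5,243,77),('salver',51,237,15)]: print(n,atz(c,u,v,z).round(1))
```

```text
bluefelt [562.4 -48.3  20. ]
silverfelt [475.1   1.3  20. ]
jug [533.6  82.  152. ]
knob [548.   19.1  77. ]
salver [455.3 319.4  15. ]
```

```bash
python3 -m creep '[[[0.009,-0.014,0.1,0,0,0,0],[0,0,0.2,0,0,0,0],[0,0,0.25,0,0,0,0],[0,0,0.15,0,0,0,0],[0,0,0.07,0,0,0,0.1],[0,0,0.035,0,0,0,0.2],[0,0,0,0,0,0,0.3],[0,0,0,0,0,0,0.35],[0,0,0,0,0,0,0.38],[0,0,0,0,0,0,0.41],[0,0,0,0,0,0,0.46],[0,0,0,0,0,0,0.6],[0,0,0,0,0,0,1],[0,0,0,0,0,0,1]]]'
python3 go.py 494 -326 97.8
```

```text
time: 23.98
tcp_pos: [534.8, 82.7, 111.4]
tool_rot: [0.0, 0.992, 0.129, 0.0]
ft_force: [0.6, -0.6, 4.9]
gripper_width: 50.7
grip_force: 30.0
t 23.98 tcp [534.8  82.7 111.4] rows sum [-1.44   3.847  0.136] tilt [ 4.e-04 -1.e-04 -1.e+00] yaw 0.2588 F [ 0.6 -0.6  4.9] w 50.7
```

```bash
python3 -m creep '[[[0,0,-0.1,0,0,0,1],[0,0,-0.2,0,0,0,1],[0,0,-0.3,0,0,0,1],[0,0,-0.2,0,0,0,1],[-0.037,0.1,0,0,0,0,1],[-0.075,0.2,0,0,0,0,1],[-0.112,0.3,0,0,0,0,1],[-0.131,0.35,0,0,0,0,1],[-0.131,0.35,0,0,0,0,1],[-0.131,0.35,0,0,0,0,1],[-0.131,0.35,0,0,0,0,1],[-0.131,0.35,0,0,0,0,1],[-0.131,0.35,0,0,0,0,1],[-0.131,0.35,0,0,0,0,1],[-0.131,0.35,0,0,0,0,1],[-0.075,0.2,0,0,0,0,1],[-0.056,0.15,0,0,0,0,1],[-0.037,0.1,0,0,0,0,1],[0,0,0,0,0,0,1],[0,0,0,0,0,0,1]]]'
python3 go.py 494 -326 97.8
```

```text
time: 26.48
tcp_pos: [494.4, -324.9, 191.3]
tool_rot: [-0.0, 0.992, 0.13, 0.0]
ft_force: [0.1, -0.1, -2.0]
gripper_width: 50.6
grip_force: 30.0
t 26.48 tcp [ 494.4 -324.9  191.3] rows sum [-0.007  0.011  0.934] tilt [ 1.e-04  9.e-04 -1.e+00] yaw 0.2605 F [ 0.1 -0.1 -2. ] w 50.6
```

```bash
python3 -m creep '[[[0,0,0.15,0,0,0,1],[0,0,0.25,0,0,0,1],[0,0,0.2,0,0,0,1],[0,0,0.12,0,0,0,1],[0,0,0.08,0,0,0,1],[0,0,0.05,0,0,0,1],[0,0,0.03,0,0,0,1],[0,0,0.02,0,0,0,1],[0,0,0.01,0,0,0,1],[0,0,0,0,0,0,1],[0,0,0,0,0,0,1]]]'
```

```text
time: 27.85
tcp_pos: [494.1, -326.4, 100.4]
tool_rot: [0.0, 0.992, 0.129, 0.0]
ft_force: [0.4, 0.2, -2.2]
gripper_width: 50.8
grip_force: 30.0
```

```bash
python3 -m creep '[[[0,0,0.005,0,0,0,1],[0,0,0.005,0,0,0,1],[0,0,0,0,0,0,1]]]'
```

```text
time: 28.22
tcp_pos: [493.9, -326.2, 99.2]
tool_rot: [-0.0, 0.992, 0.129, -0.0]
ft_force: [0.8, -0.1, -1.7]
gripper_width: 50.7
grip_force: 30.0
```

```bash
python3 -m creep '[[[0,0,0.006,0,0,0,1],[0,0,0.006,0,0,0,1],[0,0,0,0,0,0,1]]]'
python3 -m creep '[[[0,0,0.005,0,0,0,1],[0,0,0.004,0,0,0,1],[0,0,0,0,0,0,1]]]'
```

```text
time: 28.6
tcp_pos: [493.9, -326.2, 98.0]
tool_rot: [-0.0, 0.992, 0.129, -0.0]
ft_force: [-0.9, -0.1, -1.4]
gripper_width: 51.0
grip_force: 30.0
time: 28.98
tcp_pos: [494.0, -326.3, 97.5]
tool_rot: [0.0, 0.992, 0.129, 0.0]
ft_force: [-1.4, 0.3, 1.6]
gripper_width: 50.8
grip_force: 30.0
```

```bash
python3 -m creep '[[[0,0,0.002,0,0,0,1],[0,0,0,0,0,0,0.43],[0,0,0,0,0,0,0.36],[0,0,0,0,0,0,0.2],[0,0,0,0,0,0,0],[0,0,0,0,0,0,0],[0,0,-0.1,0,0,0,0],[0,0,-0.25,0,0,0,0],[0,0,-0.35,0,0,0,0],[0,0,-0.25,0,0,0,0]]]'
python3 go.py 548.8 17.2 150
python3 - <<'E'
from h import *
c=r.camera('top');save('t2',c)
cv2.imwrite('pics/crop2.png',cv2.resize(c['image'][190:340,230:510,::-1],None,fx=2.8,fy=2.8,interpolation=cv2.INTER_CUBIC))
E
```

```text
time: 30.22
tcp_pos: [494.4, -326.5, 194.1]
tool_rot: [0.001, 0.992, 0.129, 0.001]
ft_force: [0.9, -0.3, -0.4]
gripper_width: 88.1
grip_force: 0.0
t 30.23 tcp [ 494.4 -326.5  194.1] rows sum [ 1.404 -3.184  0.439] tilt [ 0.0018 -0.001  -1.    ] yaw 0.2588 F [ 0.9 -0.3 -0.4] w 88.1
```

View pics/crop2.png

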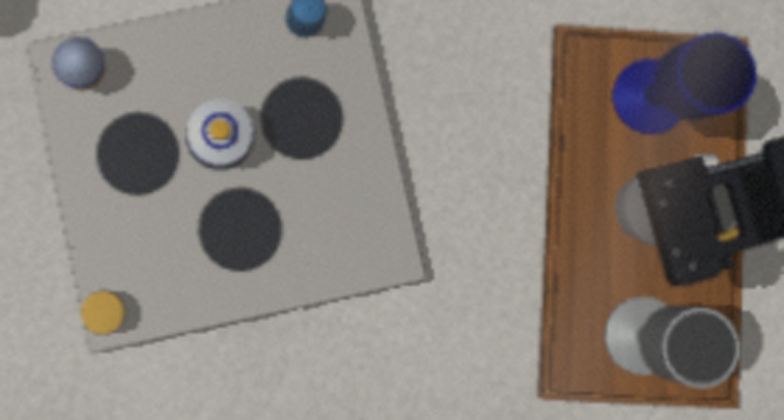

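The tray now holds both goblets and the jug, all upright. The felts are at crop positions (138,153), (302,118) and (240,229), and the knob is at (219,130).

Run:
```python
from h import *
c=load('t2')
im=cv2.cvtColor(c['image'],cv2.COLOR_RGB2HSV)
m=((c['image'].max(2)<60)).astype(np.uint8);m[:,:260]=0;m[:,390:]=0;m[:190]=0;m[320:]=0
n,_,st,ce=cv2.connectedComponentsWithStats(m)
for i in range(1,n):
    if st[i,4]>200: print('felt',st[i],ce[i],atz(c,*ce[i],20).round(1))
print('knob',atz(c,230+219.5/2.8,190+130/2.8,77).round(1))
```

```text
felt [324 219  27  27 529] [337.0926276  232.18336484] [562.7 -47.1  20. ]
felt [303 258  26  27 312] [316.58333333 269.99679487] [479.1  -2.3  20. ]
knob [547.5  16.   77. ]
```

```bash
python3 -m creep '[[[0.044,-0.1,0,0,0,0,0],[0.088,-0.2,0,0,0,0,0],[0.154,-0.35,0,0,0,0,0],[0.154,-0.35,0,0,0,0,0],[0.154,-0.35,0,0,0,0,0],[0.154,-0.35,0,0,0,0,0],[0.154,-0.35,0,0,0,0,0],[0.154,-0.35,0,0,0,0,0],[0.154,-0.35,0,0,0,0,0],[0.110,-0.25,0,0,0,0,0],[0.066,-0.12,0.1,0,0,0,0],[0.022,-0.064,0.2,0,0,0,0],[0,0,0.1,0,0,0,0],[0,0,0.04,0,0,0,0],[0,0,0,0,0,0,0],[0,0,0,0,0,0,0],[0,0,0,0,0,0,0],[0,0,0,0,0,0,0]]]'
python3 go.py 548.8 17.2 29
python3 - <<'E'
from h import *
c=r.camera('wrist');save('w4',c)
E
```

```text
time: 32.52
tcp_pos: [548.7, 17.5, 148.2]
tool_rot: [0.0, 0.992, 0.129, 0.0]
ft_force: [1.1, -0.7, 0.3]
gripper_width: 88.1
grip_force: 0.0
t 32.52 tcp [548.7  17.5 148.2] rows sum [-1.000e-03  3.000e-03  1.192e+00] tilt [ 6.e-04 -0.e+00 -1.e+00] yaw 0.2587 F [ 1.1 -0.7  0.3] w 88.1
```

View pics/w4.png

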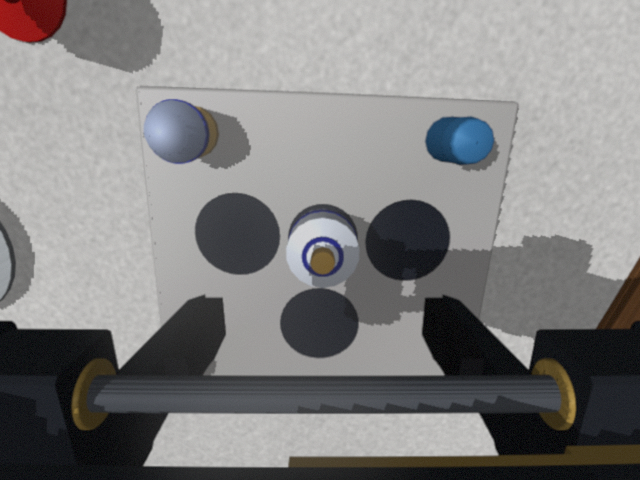

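Wrist view: jug felt (237,233.5), blue felt (408,240), silver felt (319,323), knob (322,260).

```bash
python3 - <<'E'
from h import *
c=load('w4')
for n,u,v,z in[('jugfelt',237,233.5,20),('bluefelt',408,240,20),('silverfelt',319.5,323,20),('knob',322,260,77),('ring',323,257,66)]: print(n,atz(c,u,v,z).round(1))
E
python3 -m creep '[[[0,0.003,0.15,0,0,0,0],[0,0,0.25,0,0,0,0],[0,0,0.3,0,0,0,0],[0,0,0.25,0,0,0,0],[0,0,0.12,0,0,0,0],[0,0,0.08,0,0,0,0],[0,0,0.035,0,0,0,0],[0,0,0,0,0,0,0.1],[0,0,0,0,0,0,0.2],[0,0,0,0,0,0,0.3],[0,0,0,0,0,0,0.36],[0,0,0,0,0,0,0.4],[0,0,0,0,0,0,0.43],[0,0,0,0,0,0,0.47],[0,0,0,0,0,0,0.6],[0,0,0,0,0,0,1],[0,0,0,0,0,0,1]]]'
python3 go.py 456 318.5 80
```

```text
jugfelt [533.5  82.9  20. ]
bluefelt [562.4 -47.   20. ]
silverfelt [474.4   1.4  20. ]
knob [549.1  18.7  77. ]
ring [547.5  17.6  66. ]
time: 34.7
tcp_pos: [548.6, 17.6, 29.5]
tool_rot: [-0.0, 0.992, 0.129, 0.0]
ft_force: [0.1, 1.3, 0.4]
gripper_width: 48.9
grip_force: 30.0
t 34.7 tcp [548.6  17.6  29.5] rows sum [-0.124 -3.146 -0.504] tilt [ 0.e+00  3.e-04 -1.e+00] yaw 0.2591 F [0.1 1.3 0.4] w 48.9
```

```bash
python3 - <<'E'
from h import *
for f,b in(('t2',(150,195,258,302)),('w3',(15,90,200,275))):
    c=load(f);im=c['image'].astype(int);u0,u1,v0,v1=b
    m=(im[...,2]>im[...,0]+35);P=np.argwhere(m[v0:v1,u0:u1])[:,::-1]+[u0,v0]
    W=np.array([atz(c,*p,15)[:2] for p in P]);A=np.c_[2*W,np.ones(len(W))];s=np.linalg.lstsq(A,(W**2).sum(1),rcond=None)[0]
    print(f,len(P),s[:2],'diam',2*np.sqrt(s[2]+s[0]**2+s[1]**2))
E
python3 -m creep '[[[0,0,-0.05,0,0,0,1],[0,0,-0.15,0,0,0,1],[0,0,-0.3,0,0,0,1],[0,0,-0.3,0,0,0,1],[-0.004,-0.1,0,0,0,0,1],[-0.008,-0.2,0,0,0,0,1],[-0.012,-0.3,0,0,0,0,1],[-0.012,-0.3,0,0,0,0,1],[-0.012,-0.3,0,0,0,0,1],[-0.012,-0.3,0,0,0,0,1],[-0.012,-0.3,0,0,0,0,1],[-0.012,-0.3,0,0,0,0,1],[-0.012,-0.3,0,0,0,0,1],[-0.012,-0.3,0,0,0,0,1],[-0.008,-0.2,0,0,0,0,1],[-0.004,-0.1,0,0,0,0,1],[-0.004,-0.1,0,0,0,0,1],[0,0,0,0,0,0,1],[0,0,0,0,0,0,1]]]'
python3 go.py 456 318 24.5
```

```text
t2 111 [456.82899395 317.95963651] diam 51.62815833087557
w3 693 [454.83709696 320.10904311] diam 52.26973190300162
time: 37.08
tcp_pos: [457.7, 312.8, 109.3]
tool_rot: [0.0, 0.992, 0.128, -0.0]
ft_force: [0.8, -1.0, -2.0]
gripper_width: 49.3
grip_force: 30.0
t 37.08 tcp [457.7 312.8 109.3] rows sum [-0.003 -0.056  0.848] tilt [ 1.e-04 -9.e-04 -1.e+00] yaw 0.2576 F [ 0.8 -1.  -2. ] w 49.3
```

```bash
python3 -m creep '[[[0,-0.06,0.1,0,0,0,1],[0,0,0.2,0,0,0,1],[0,0,0.1,0,0,0,1],[0,0,0,0,0,0,1],[0,0,0,0,0,0,1],[0,0,0,0,0,0,1]]]'
python3 go.py 456 319 24.5
python3 - <<'E'
from h import *
c=r.camera('wrist');save('w5',c);c=r.camera('side');save('s5',c)
E
```

```text
time: 37.83
tcp_pos: [456.2, 319.8, 69.9]
tool_rot: [-0.0, 0.992, 0.129, 0.0]
ft_force: [-0.6, 0.3, -1.2]
gripper_width: 49.1
grip_force: 30.0
t 37.83 tcp [456.2 319.8  69.9] rows sum [-0.004  0.007  0.454] tilt [ 9.e-04  6.e-04 -1.e+00] yaw 0.2586 F [-0.6  0.3 -1.2] w 49.1
```

View pics/w5.png

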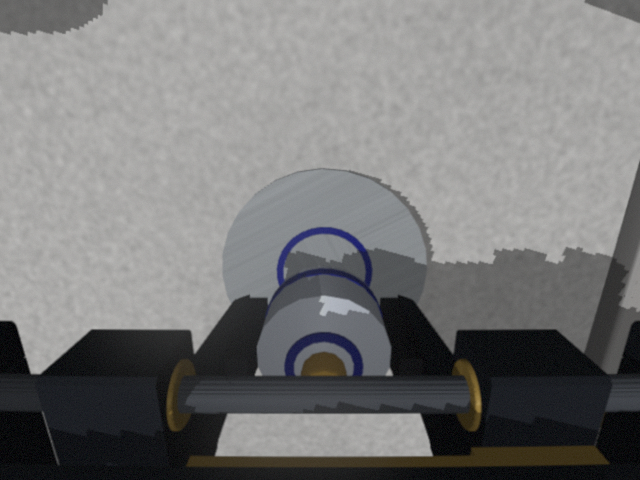

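The salver (edges 222 to 428) and the pot (257 to 392) are both centred at column 324.5, so it's laterally aligned. The ring's far edge is at row 230.

Run:
```python
from h import *
c=load('w5');im=c['image'].astype(int)
m=(im[...,2]>im[...,0]+35);P=np.argwhere(m[220:262,265:385])[:,::-1]+[265,220]
W=np.array([atz(c,*p,15)[:2] for p in P]);A=np.c_[2*W,np.ones(len(W))];s=np.linalg.lstsq(A,(W**2).sum(1),rcond=None)[0]
print(s[:2],2*np.sqrt(s[2]+s[0]**2+s[1]**2))
f=atz(c,325,168.5,15)[:2];print('rim far -60:',f-60*np.array([.9666,.2561]))
```

```text
[455.44579419 319.51508017] 51.146436655435856
rim far -60: [455.2150784  318.82558341]
```

```bash
python3 -m creep '[[[0,0.004,0.1,0,0,0,1],[0,0,0.12,0,0,0,1],[0,0,0.08,0,0,0,1],[0,0,0.05,0,0,0,1],[0,0,0.03,0,0,0,1],[0,0,0.02,0,0,0,1],[0,0,0.01,0,0,0,1],[0,0,0,0,0,0,1],[0,0,0,0,0,0,1]]]'
python3 -m creep '[[[0,0,0.006,0,0,0,1],[0,0,0.006,0,0,0,1],[0,0,0,0,0,0,1]]]'
python3 -m creep '[[[0,0,0.005,0,0,0,1],[0,0,0.005,0,0,0,1],[0,0,0,0,0,0,1]]]'
```

```text
time: 39.05
tcp_pos: [456.0, 319.3, 28.6]
tool_rot: [-0.0, 0.992, 0.129, 0.0]
ft_force: [-0.6, -0.7, -2.1]
gripper_width: 48.8
grip_force: 30.0
time: 39.42
tcp_pos: [455.9, 319.2, 27.1]
tool_rot: [0.0, 0.992, 0.129, -0.0]
ft_force: [0.6, 0.2, -2.7]
gripper_width: 49.4
grip_force: 30.0
time: 39.8
tcp_pos: [455.9, 319.2, 26.1]
tool_rot: [0.0, 0.992, 0.129, -0.0]
ft_force: [-0.2, -0.1, -1.3]
gripper_width: 49.2
grip_force: 30.0
```

```bash
python3 -m creep '[[[0,0,0.006,0,0,0,1],[0,0,0.004,0,0,0,1],[0,0,0,0,0,0,1]]]'
python3 -m creep '[[[0,0,0.004,0,0,0,1],[0,0,0.004,0,0,0,1],[0,0,0,0,0,0,1]]]'
```

```text
time: 40.17
tcp_pos: [455.9, 319.1, 25.1]
tool_rot: [0.0, 0.992, 0.129, -0.0]
ft_force: [-0.6, -0.1, -1.3]
gripper_width: 49.1
grip_force: 30.0
time: 40.55
tcp_pos: [455.9, 319.2, 24.5]
tool_rot: [0.0, 0.992, 0.129, 0.0]
ft_force: [0.1, -0.5, 0.5]
gripper_width: 48.7
grip_force: 30.0
```

```bash
python3 -m creep '[[[0,0,0.004,0,0,0,1],[0,0,0,0,0,0,1],[0,0,0,0,0,0,0.45],[0,0,0,0,0,0,0.4],[0,0,0,0,0,0,0.25],[0,0,0,0,0,0,0],[0,0,0,0,0,0,0],[0,0,-0.1,0,0,0,0],[0,0,-0.25,0,0,0,0],[0,0,-0.4,0,0,0,0],[0,0,-0.4,0,0,0,0],[0,0,-0.3,0,0,0,0],[0,0,-0.2,0,0,0,0],[0,0,0,0,0,0,0]]]'
python3 go.py 494 -326.3 195
python3 - <<'E'
from h import *
c=r.camera('wrist');save('w6',c)
E
```

```text
time: 42.3
tcp_pos: [456.7, 319.7, 190.9]
tool_rot: [-0.001, 0.992, 0.129, 0.002]
ft_force: [0.1, -0.3, 1.0]
gripper_width: 88.1
grip_force: 0.0
t 42.3 tcp [456.7 319.7 190.9] rows sum [-1.292  6.341 -0.055] tilt [ 0.0031  0.0024 -1.    ] yaw 0.2586 F [ 0.1 -0.3  1. ] w 88.1
```

View pics/w6.png

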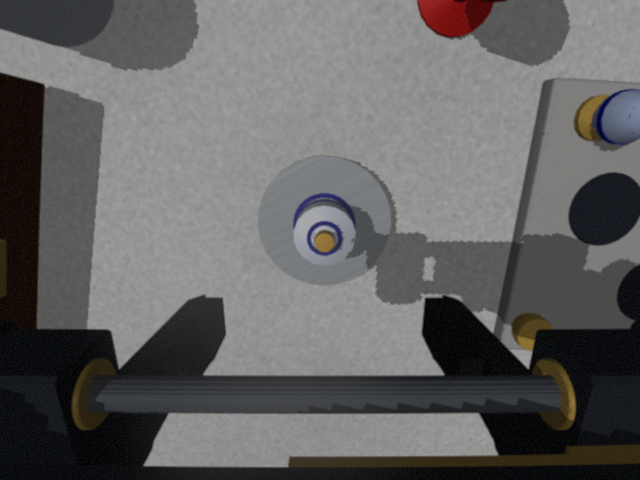

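The pot stands upright in the middle of the ring. Next is the jug.

```bash
python3 -m creep '[[[-0.02,0.1,0,0,0,0,0],[-0.041,0.2,0,0,0,0,0],[-0.061,0.3,0,0,0,0,0],[-0.082,0.4,0,0,0,0,0],[-0.082,0.4,0,0,0,0,0],[-0.082,0.4,0,0,0,0,0],[-0.082,0.4,0,0,0,0,0],[-0.082,0.4,0,0,0,0,0],[-0.082,0.4,0,0,0,0,0],[-0.082,0.4,0,0,0,0,0],[-0.082,0.4,0,0,0,0,0],[-0.082,0.4,0,0,0,0,0],[-0.082,0.4,0,0,0,0,0],[-0.082,0.4,0,0,0,0,0],[-0.082,0.4,0,0,0,0,0],[-0.082,0.4,0,0,0,0,0],[-0.061,0.3,0,0,0,0,0],[-0.03,0.15,0,0,0,0,0],[-0.02,0.09,0,0,0,0,0],[0,0,0,0,0,0,0]]]'
python3 -m creep '[[[0,0,0,0,0,0,0],[0,0,0,0,0,0,0]]]'
python3 go.py 494 -326.3 97.4
```

```text
time: 44.85
tcp_pos: [492.3, -326.6, 188.8]
tool_rot: [-0.0, 0.992, 0.129, -0.0]
ft_force: [0.2, 0.3, -0.8]
gripper_width: 88.1
grip_force: 0.0
time: 45.1
tcp_pos: [492.9, -325.8, 189.1]
tool_rot: [-0.0, 0.992, 0.13, 0.0]
ft_force: [-0.1, 0.1, -0.4]
gripper_width: 88.4
grip_force: 0.0
t 45.1 tcp [ 492.9 -325.8  189.1] rows sum [0.01  0.008 0.917] tilt [-0.e+00  4.e-04 -1.e+00] yaw 0.2606 F [-0.1  0.1 -0.4] w 88.4
```

```bash
python3 -m creep '[[[0.01,0.006,0.15,0,0,0,0],[0,0,0.25,0,0,0,0],[0,0,0.25,0,0,0,0],[0,0,0.15,0,0,0,0],[0,0,0.07,0,0,0,0],[0,0,0.042,0,0,0,0],[0,0,0,0,0,0,0.1],[0,0,0,0,0,0,0.2]]]'
python3 go.py 494 -326.3 97.4
```

```text
time: 46.1
tcp_pos: [494.1, -327.5, 98.4]
tool_rot: [0.0, 0.992, 0.129, 0.0]
ft_force: [-0.1, 0.1, -0.5]
gripper_width: 71.9
grip_force: 0.0
t 46.1 tcp [ 494.1 -327.5   98.4] rows sum [ 0.002 -0.012  0.01 ] tilt [ 1.1e-03 -6.0e-04 -1.0e+00] yaw 0.2587 F [-0.1  0.1 -0.5] w 71.9
```

```bash
python3 -m creep '[[[0,-0.011,0.008,0,0,0,0.3],[0,0,0,0,0,0,0.35],[0,0,0,0,0,0,0.38],[0,0,0,0,0,0,0.41],[0,0,0,0,0,0,0.46],[0,0,0,0,0,0,0.6],[0,0,0,0,0,0,1],[0,0,0,0,0,0,1]]]'
python3 go.py 534.6 82.2 111.4
```

```text
time: 47.1
tcp_pos: [493.4, -326.3, 97.0]
tool_rot: [0.0, 0.992, 0.129, 0.0]
ft_force: [0.2, 0.3, 0.6]
gripper_width: 50.9
grip_force: 30.0
t 47.1 tcp [ 493.4 -326.3   97. ] rows sum [ 1.443 -3.844 -0.144] tilt [ 1.e-04 -2.e-04 -1.e+00] yaw 0.2588 F [0.2 0.3 0.6] w 50.9
```

```bash
python3 -m creep '[[[0,0,-0.1,0,0,0,1],[0,0,-0.2,0,0,0,1],[0,0,-0.25,0,0,0,1],[0,0,-0.15,0,0,0,1],[0.037,-0.1,0,0,0,0,1],[0.075,-0.2,0,0,0,0,1],[0.112,-0.3,0,0,0,0,1],[0.131,-0.35,0,0,0,0,1],[0.131,-0.35,0,0,0,0,1],[0.131,-0.35,0,0,0,0,1],[0.131,-0.35,0,0,0,0,1],[0.131,-0.35,0,0,0,0,1],[0.131,-0.35,0,0,0,0,1],[0.131,-0.35,0,0,0,0,1],[0.131,-0.35,0,0,0,0,1],[0.075,-0.2,0,0,0,0,1],[0.056,-0.15,0,0,0,0,1],[0.037,-0.1,0,0,0,0,1],[0,0,0,0,0,0,1],[0,0,0,0,0,0,1]]]'
python3 -m creep '[[[0,0,0.1,0,0,0,1],[0,0,0.2,0,0,0,1],[0,0,0.1,0,0,0,1],[0,0,0.04,0,0,0,1],[0,0,0,0,0,0,1],[0,0,0,0,0,0,1],[0,0,0,0,0,0,1]]]'
python3 go.py 534.2 82.4 111.4
```

```text
time: 49.6
tcp_pos: [533.9, 81.6, 166.9]
tool_rot: [0.0, 0.992, 0.128, -0.0]
ft_force: [-0.4, -1.1, -1.8]
gripper_width: 50.4
grip_force: 30.0
time: 50.48
tcp_pos: [534.4, 82.9, 123.4]
tool_rot: [-0.0, 0.992, 0.129, 0.0]
ft_force: [-0.8, 0.2, -2.6]
gripper_width: 50.6
grip_force: 30.0
t 50.48 tcp [534.4  82.9 123.4] rows sum [-0.004  0.004  0.12 ] tilt [ 9.e-04  2.e-04 -1.e+00] yaw 0.2588 F [-0.8  0.2 -2.6] w 50.6
```

```bash
python3 -m creep '[[[-0.002,0.004,0.04,0,0,0,1],[0,0,0.03,0,0,0,1],[0,0,0.02,0,0,0,1],[0,0,0.01,0,0,0,1],[0,0,0,0,0,0,1],[0,0,0,0,0,0,1]]]'
python3 -m creep '[[[0,0,0.006,0,0,0,1],[0,0,0.005,0,0,0,1],[0,0,0,0,0,0,1]]]'
```

```text
time: 51.22
tcp_pos: [534.1, 82.4, 113.1]
tool_rot: [0.0, 0.992, 0.129, 0.0]
ft_force: [-0.7, -0.1, -3.1]
gripper_width: 50.7
grip_force: 30.0
time: 51.6
tcp_pos: [534.0, 82.4, 111.9]
tool_rot: [0.0, 0.992, 0.129, -0.0]
ft_force: [0.5, -0.2, -2.6]
gripper_width: 50.9
grip_force: 30.0
```

```bash
python3 -m creep '[[[0,0,0.005,0,0,0,1],[0,0,0.004,0,0,0,1],[0,0,0,0,0,0,1]]]'
python3 -m creep '[[[0,0,0.004,0,0,0,1],[0,0,0,0,0,0,1]]]'
```

```text
time: 51.98
tcp_pos: [534.0, 82.4, 111.0]
tool_rot: [0.0, 0.992, 0.129, 0.0]
ft_force: [-0.7, 0.3, -2.3]
gripper_width: 50.9
grip_force: 30.0
time: 52.22
tcp_pos: [534.1, 82.4, 111.0]
tool_rot: [0.0, 0.992, 0.129, 0.0]
ft_force: [-1.1, -0.9, 3.6]
gripper_width: 50.7
grip_force: 30.0
```

```bash
python3 -m creep '[[[0,0,0,0,0,0,0.43],[0,0,0,0,0,0,0.36],[0,0,0,0,0,0,0.2],[0,0,0,0,0,0,0],[0,0,0,0,0,0,0],[0,0,-0.1,0,0,0,0],[0,0,-0.25,0,0,0,0],[0,0,-0.25,0,0,0,0],[0,0,-0.2,0,0,0,0]]]'
python3 go.py 391.9 -320.6 190
```

```text
time: 53.35
tcp_pos: [534.3, 82.5, 192.3]
tool_rot: [-0.0, 0.992, 0.129, 0.001]
ft_force: [1.1, 0.5, -0.4]
gripper_width: 87.8
grip_force: 0.0
t 53.35 tcp [534.3  82.5 192.3] rows sum [-2.408  3.532  0.02 ] tilt [ 1.4e-03  3.0e-04 -1.0e+00] yaw 0.2588 F [ 1.1  0.5 -0.4] w 87.8
```

```bash
python3 -m creep '[[[-0.068,0.1,0,0,0,0,0],[-0.137,0.2,0,0,0,0,0],[-0.239,0.35,0,0,0,0,0],[-0.239,0.35,0,0,0,0,0],[-0.239,0.35,0,0,0,0,0],[-0.239,0.35,0,0,0,0,0],[-0.239,0.35,0,0,0,0,0],[-0.239,0.35,0,0,0,0,0],[-0.239,0.35,0,0,0,0,0],[-0.239,0.35,0,0,0,0,0],[-0.137,0.2,0,0,0,0,0],[-0.082,0.12,0,0,0,0,0],[-0.068,0.11,0,0,0,0,0],[0,0,0,0,0,0,0],[0,0,0,0,0,0,0],[0,0,0,0,0,0,0],[0,0,0,0,0,0,0]]]'
python3 go.py 391.9 -320.6 97.2
```

```text
time: 55.48
tcp_pos: [392.3, -319.8, 190.7]
tool_rot: [-0.0, 0.992, 0.13, 0.0]
ft_force: [-1.1, 0.6, -0.0]
gripper_width: 88.3
grip_force: 0.0
t 55.48 tcp [ 392.3 -319.8  190.7] rows sum [-0.006  0.007  0.935] tilt [ 1.e-04  1.e-04 -1.e+00] yaw 0.2599 F [-1.1  0.6 -0. ] w 88.3
```

```bash
python3 -m creep '[[[-0.004,0,0.15,0,0,0,0],[0,0,0.25,0,0,0,0],[0,0,0.25,0,0,0,0],[0,0,0.15,0,0,0,0],[0,0,0.08,0,0,0,0],[0,0,0.055,0,0,0,0],[0,0,0,0,0,0,0.1],[0,0,0,0,0,0,0.2],[0,0,0,0,0,0,0.25]]]'
python3 go.py 391.9 -320.6 97.2
```

```text
time: 56.6
tcp_pos: [391.8, -320.7, 97.6]
tool_rot: [0.0, 0.992, 0.129, 0.0]
ft_force: [0.5, 0.5, 0.6]
gripper_width: 66.5
grip_force: 0.0
t 56.6 tcp [ 391.8 -320.7   97.6] rows sum [ 0.001 -0.001  0.004] tilt [ 7.e-04 -6.e-04 -1.e+00] yaw 0.2587 F [0.5 0.5 0.6] w 66.5
```

```bash
python3 -m creep '[[[0,0,0,0,0,0,0.3],[0,0,0,0,0,0,0.33],[0,0,0,0,0,0,0.36],[0,0,0,0,0,0,0.42],[0,0,0,0,0,0,0.6],[0,0,0,0,0,0,1],[0,0,0,0,0,0,1],[0,0,-0.1,0,0,0,1],[0,0,-0.25,0,0,0,1],[0,0,-0.25,0,0,0,1],[0,0,-0.1,0,0,0,1]]]'
python3 go.py 475.4 1.2 111.2
```

```text
time: 57.98
tcp_pos: [392.0, -320.9, 168.6]
tool_rot: [0.001, 0.992, 0.129, 0.001]
ft_force: [-0.5, -0.2, -2.9]
gripper_width: 54.5
grip_force: 30.0
t 57.98 tcp [ 392.  -320.9  168.6] rows sum [ 1.629 -2.901  0.571] tilt [ 0.0018 -0.0013 -1.    ] yaw 0.2586 F [-0.5 -0.2 -2.9] w 54.5
```

```bash
python3 -m creep '[[[0.056,-0.1,0,0,0,0,1],[0.112,-0.2,0,0,0,0,1],[0.169,-0.3,0,0,0,0,1],[0.169,-0.3,0,0,0,0,1],[0.169,-0.3,0,0,0,0,1],[0.169,-0.3,0,0,0,0,1],[0.169,-0.3,0,0,0,0,1],[0.169,-0.3,0,0,0,0,1],[0.169,-0.3,0,0,0,0,1],[0.169,-0.3,0,0,0,0,1],[0.056,-0.1,0,0,0,0,1],[0.056,-0.1,0,0,0,0,1],[0,0,0,0,0,0,1],[0,0,0.1,0,0,0,1],[0,0,0.2,0,0,0,1],[0,0,0.1,0,0,0,1],[0,0,0.04,0,0,0,1],[0,0,0,0,0,0,1],[0,0,0,0,0,0,1]]]'
python3 go.py 475.4 1.2 111.2
```

```text
time: 60.35
tcp_pos: [475.5, 1.6, 123.5]
tool_rot: [0.0, 0.992, 0.129, 0.0]
ft_force: [-0.0, 0.4, -1.3]
gripper_width: 55.2
grip_force: 30.0
t 60.35 tcp [475.5   1.6 123.5] rows sum [-0.002  0.003  0.123] tilt [ 0.001  0.    -1.   ] yaw 0.2587 F [-0.   0.4 -1.3] w 55.2
```

```bash
python3 -m creep '[[[0,0.003,0.04,0,0,0,1],[0,0,0.03,0,0,0,1],[0,0,0.02,0,0,0,1],[0,0,0.01,0,0,0,1],[0,0,0,0,0,0,1],[0,0,0,0,0,0,1]]]'
python3 -m creep '[[[0,0,0.006,0,0,0,1],[0,0,0.005,0,0,0,1],[0,0,0,0,0,0,1]]]'
python3 -m creep '[[[0,0,0.004,0,0,0,1],[0,0,0.004,0,0,0,1],[0,0,0,0,0,0,1]]]'
```

```text
time: 61.1
tcp_pos: [475.3, 1.3, 113.1]
tool_rot: [0.0, 0.992, 0.129, 0.0]
ft_force: [-0.2, 0.6, -2.2]
gripper_width: 55.4
grip_force: 30.0
time: 61.48
tcp_pos: [475.2, 1.3, 112.0]
tool_rot: [0.0, 0.992, 0.129, -0.0]
ft_force: [-0.2, -0.1, -2.6]
gripper_width: 55.5
grip_force: 30.0
time: 61.85
tcp_pos: [475.2, 1.3, 111.2]
tool_rot: [0.0, 0.992, 0.129, -0.0]
ft_force: [0.3, -0.8, -2.8]
gripper_width: 54.9
grip_force: 30.0
```

```bash
python3 -m creep '[[[0,0,0.005,0,0,0,1],[0,0,0,0,0,0,1]]]'
python3 -m creep '[[[0,0,0.004,0,0,0,1],[0,0,0,0,0,0,1]]]'
```

```text
time: 62.1
tcp_pos: [475.2, 1.3, 111.1]
tool_rot: [0.0, 0.992, 0.129, 0.0]
ft_force: [-0.3, 0.4, 4.0]
gripper_width: 54.9
grip_force: 30.0
time: 62.35
tcp_pos: [475.2, 1.4, 111.1]
tool_rot: [0.0, 0.992, 0.129, 0.0]
ft_force: [-1.5, 0.2, 9.8]
gripper_width: 54.9
grip_force: 30.0
```

```bash
python3 -m creep '[[[0,0,0,0,0,0,0.38],[0,0,0,0,0,0,0.32],[0,0,0,0,0,0,0.2],[0,0,0,0,0,0,0],[0,0,0,0,0,0,0],[0,0,-0.1,0,0,0,0],[0,0,-0.25,0,0,0,0],[0,0,-0.25,0,0,0,0],[0,0,-0.2,0,0,0,0],[0,0,-0.05,0,0,0,0]]]'
python3 -m creep '[[[0.006,0.1,0,0,0,0,0],[0.012,0.2,0,0,0,0,0],[0.021,0.35,0,0,0,0,0],[0.021,0.35,0,0,0,0,0],[0.021,0.35,0,0,0,0,0],[0.021,0.35,0,0,0,0,0],[0.021,0.35,0,0,0,0,0],[0.021,0.35,0,0,0,0,0],[0.021,0.35,0,0,0,0,0],[0.021,0.35,0,0,0,0,0],[0.012,0.2,0,0,0,0,0],[0.008,0.13,0,0,0,0,0],[0.003,0.06,0,0,0,0,0],[0,0,0,0,0,0,0],[0,0,0,0,0,0,0],[0,0,0,0,0,0,0],[0,0,0,0,0,0,0]]]'
python3 go.py 584.9 -331.2 109.3
```

```text
time: 63.6
tcp_pos: [475.9, 1.3, 196.8]
tool_rot: [0.0, 0.992, 0.129, 0.001]
ft_force: [0.3, 0.0, -0.0]
gripper_width: 88.3
grip_force: 0.0
time: 65.72
tcp_pos: [584.8, -330.3, 195.5]
tool_rot: [0.0, 0.992, 0.129, 0.0]
ft_force: [-0.3, 0.9, -0.2]
gripper_width: 88.1
grip_force: 0.0
t 65.72 tcp [ 584.8 -330.3  195.5] rows sum [-0.001  0.009  0.862] tilt [ 1.e-04 -0.e+00 -1.e+00] yaw 0.2594 F [-0.3  0.9 -0.2] w 88.1
```

```bash
python3 -m creep '[[[0,0.002,0.15,0,0,0,0],[0,0,0.25,0,0,0,0],[0,0,0.2,0,0,0,0],[0,0,0.13,0,0,0,0],[0,0,0.08,0,0,0,0],[0,0,0.05,0,0,0,0],[0,0,0,0,0,0,0.1],[0,0,0,0,0,0,0.2],[0,0,0,0,0,0,0.24]]]'
python3 go.py 584.9 -331.2 109.3
```

```text
time: 66.85
tcp_pos: [585.1, -331.0, 109.9]
tool_rot: [0.0, 0.992, 0.129, 0.0]
ft_force: [0.5, 0.4, -0.2]
gripper_width: 67.1
grip_force: 0.0
t 66.85 tcp [ 585.1 -331.   109.9] rows sum [-0.002  0.001  0.006] tilt [ 9.e-04 -5.e-04 -1.e+00] yaw 0.2588 F [ 0.5  0.4 -0.2] w 67.1
```

```bash
python3 -m creep '[[[0,0,0,0,0,0,0.28],[0,0,0,0,0,0,0.31],[0,0,0,0,0,0,0.34],[0,0,0,0,0,0,0.4],[0,0,0,0,0,0,0.6],[0,0,0,0,0,0,1],[0,0,0,0,0,0,1],[0,0,-0.1,0,0,0,1],[0,0,-0.25,0,0,0,1],[0,0,-0.2,0,0,0,1],[0,0,-0.1,0,0,0,1]]]'
python3 -m creep '[[[0.019,-0.1,0,0,0,0,1],[0.037,-0.2,0,0,0,0,1],[0.056,-0.3,0,0,0,0,1],[0.056,-0.3,0,0,0,0,1],[0.056,-0.3,0,0,0,0,1],[0.056,-0.3,0,0,0,0,1],[0.056,-0.3,0,0,0,0,1],[0.056,-0.3,0,0,0,0,1],[0.056,-0.3,0,0,0,0,1],[0.037,-0.2,0,0,0,0,1],[0.019,-0.1,0,0,0,0,1],[0.019,-0.1,0,0,0,0,1],[0,0,0,0,0,0,1],[0,0,0.1,0,0,0,1],[0,0,0.2,0,0,0,1],[0,0,0.06,0,0,0,1],[0,0,0.03,0,0,0,1],[0,0,0,0,0,0,1],[0,0,0,0,0,0,1]]]'
python3 go.py 563.4 -47.1 123.3
```

```text
time: 68.22
tcp_pos: [585.2, -331.4, 175.7]
tool_rot: [0.001, 0.992, 0.129, 0.001]
ft_force: [-0.9, -0.6, -2.3]
gripper_width: 57.4
grip_force: 30.1
time: 70.6
tcp_pos: [564.1, -46.9, 135.8]
tool_rot: [0.0, 0.992, 0.129, 0.001]
ft_force: [-0.7, 0.8, -2.5]
gripper_width: 57.2
grip_force: 30.1
t 70.6 tcp [564.1 -46.9 135.8] rows sum [-0.007  0.     0.125] tilt [ 1.1e-03 -1.0e-04 -1.0e+00] yaw 0.2587 F [-0.7  0.8 -2.5] w 57.2
```

```bash
python3 -m creep '[[[-0.005,0.001,0.04,0,0,0,1],[0,0,0.03,0,0,0,1],[0,0,0.02,0,0,0,1],[0,0,0.01,0,0,0,1],[0,0,0,0,0,0,1],[0,0,0,0,0,0,1]]]'
python3 -m creep '[[[0,0,0.006,0,0,0,1],[0,0,0.005,0,0,0,1],[0,0,0,0,0,0,1]]]'
python3 -m creep '[[[0,0,0.004,0,0,0,1],[0,0,0.004,0,0,0,1],[0,0,0,0,0,0,1]]]'
```

```text
time: 71.35
tcp_pos: [563.3, -47.0, 125.4]
tool_rot: [0.0, 0.992, 0.129, 0.0]
ft_force: [0.1, -0.4, -3.1]
gripper_width: 57.8
grip_force: 30.1
time: 71.72
tcp_pos: [563.2, -47.0, 124.2]
tool_rot: [0.0, 0.992, 0.129, -0.0]
ft_force: [-0.0, 0.5, -1.4]
gripper_width: 57.1
grip_force: 30.1
time: 72.1
tcp_pos: [563.2, -47.1, 123.4]
tool_rot: [0.0, 0.992, 0.129, -0.0]
ft_force: [0.3, 0.5, -2.1]
gripper_width: 57.6
grip_force: 30.1
```

```bash
python3 -m creep '[[[0,0,0.004,0,0,0,1],[0,0,0,0,0,0,1]]]'
python3 -m creep '[[[0,0,0.004,0,0,0,1],[0,0,0,0,0,0,1]]]'
```

```text
time: 72.35
tcp_pos: [563.3, -47.0, 123.3]
tool_rot: [0.0, 0.992, 0.129, 0.0]
ft_force: [-1.3, 0.6, 1.3]
gripper_width: 57.6
grip_force: 30.2
time: 72.6
tcp_pos: [563.3, -47.0, 123.3]
tool_rot: [0.0, 0.992, 0.129, 0.0]
ft_force: [-1.7, 0.0, 5.3]
gripper_width: 58.0
grip_force: 30.2
```

Release, rise, and back off toward the tray side and near the base to inspect from above.

```bash
python3 -m creep '[[[0,0,0,0,0,0,0.36],[0,0,0,0,0,0,0.3],[0,0,0,0,0,0,0.2],[0,0,0,0,0,0,0],[0,0,0,0,0,0,0],[0,0,-0.1,0,0,0,0],[0,0,-0.25,0,0,0,0],[0,0,-0.3,0,0,0,0],[0,0,-0.3,0,0,0,0],[-0.1,0.1,-0.2,0,0,0,0],[-0.2,0.2,0,0,0,0,0],[-0.2,0.3,0,0,0,0,0],[0,0.3,0,0,0,0,0],[0,0.3,0,0,0,0,0],[0,0.3,0,0,0,0,0],[0,0.2,0,0,0,0,0],[0,0.1,0,0,0,0,0],[0,0,0,0,0,0,0],[0,0,0,0,0,0,0]]]'
python3 - <<'E'
from h import *
c=r.camera('top');save('t3',c)
cv2.imwrite('pics/crop3.png',cv2.resize(c['image'][175:325,140:400,::-1],None,fx=3,fy=3,interpolation=cv2.INTER_CUBIC))
c=r.camera('side');save('s3',c)
cv2.imwrite('pics/crop4.png',cv2.resize(c['image'][150:470,230:430,::-1],None,fx=1.8,fy=1.8,interpolation=cv2.INTER_CUBIC))
E
```

```text
time: 74.97
tcp_pos: [560.9, -232.3, 237.6]
tool_rot: [-0.001, 0.992, 0.13, -0.0]
ft_force: [-0.0, 0.4, -0.4]
gripper_width: 88.1
grip_force: 0.0
```

View pics/crop3.png

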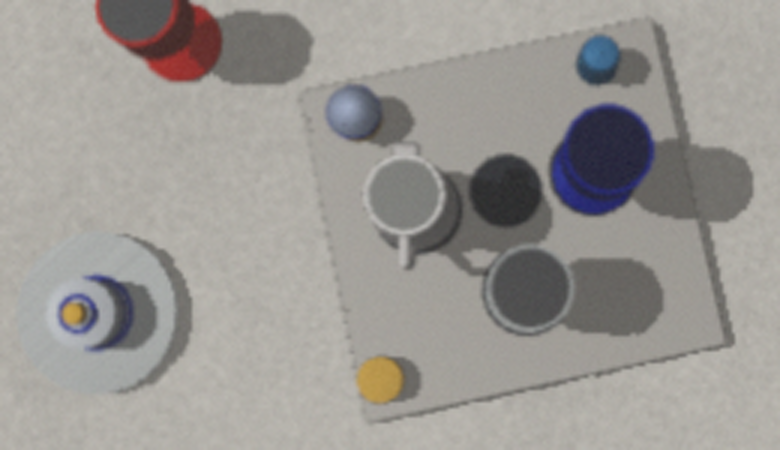

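View pics/crop4.png

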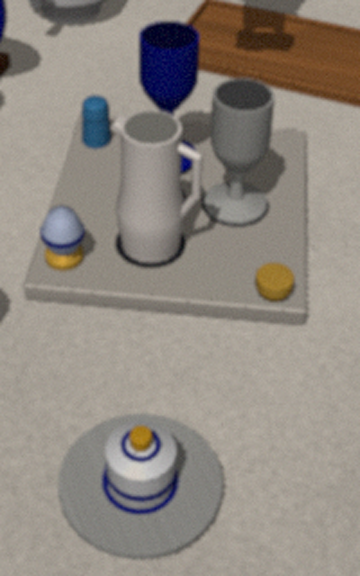

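Everything is upright: the goblets and jug are on their rounds, and the pot sits inside the salver ring. I'll check against the first picture by template matching.

Run:
```python
from h import *
a=load('top')['image'];b=load('t3')['image']
for n,(u,v) in dict(blue=(342,224),silver=(316,271),jug=(275,240),egg=(258,212),shaker=(340,193),cellar=(266,301)).items():
    A,B=[np.float32(cv2.cvtColor(i,cv2.COLOR_RGB2GRAY)[v-20:v+20,u-20:u+20]) for i in(a,b)]
    print(n,cv2.phaseCorrelate(A,B,cv2.createHanningWindow((40,40),cv2.CV_32F)))
```

```text
blue ((0.5110255808310171, 0.2800165708566169), 1.031886150240898)
silver ((0.3479308254038216, 0.038933564754628947), 0.817606377005577)
jug ((0.08948580551083296, 0.021430018702023546), 0.9032142329216003)
egg ((-0.07373418365812512, -0.031360083975148), 0.9892302095890045)
shaker ((0.03044457376403642, 0.0665498771797246), 0.9545151555538177)
cellar ((0.21325972227541357, -0.022737249062380727), 0.9933158206939697)
```

Each piece is within about 1 mm of where it started, and the bystanders haven't moved.

```bash
python3 -c "
from rig import r
print(r.hand_in())"
```

```text
the job is handed in; nothing more can be done
None
```

The job is handed in: the sugar pot stands in the middle of the salver, and the goblets and jug went to the tray and came back to within about 1 mm of their starting spots, with the egg, shaker and salt cellar undisturbed, in about 75 s.

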